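# Swap the tipped can on the pantry turntable

## Robot

A 6-joint arm with a two-finger parallel gripper is mounted at the origin on the work surface. World frame = base frame: x ahead of the robot, y to its left, z up, the work surface at z = 0. Lengths are in m, angles in rad, forces in N, time in s.
With the tool pointing down it reaches from about 0.35 to 0.725 m from the base axis. Payload 6 kg.
Tool frame: the origin (TCP) lies on the centre line of the jaws, within the pads' length; the fingertips stand 17 mm ahead of it and the grasp point (between the pads) lies 2 mm behind it (robot.tips_ahead is the distance from the TCP to the fingertips, in m); x points along the fingers, y is the direction in which the jaws open and shut, and the axes are right-handed (so a half turn about x gives the same grasp; the last joint's range is limited). The gripper opens to 85 mm and grips with 20 to 120 N. Pads are 22 mm wide; open, the fingers measure 114 mm over their backs; the gripper's body (76 mm by 85 mm) begins 54 mm behind the grasp point. The pads swing forward as they close: fully open they stand 13 mm farther back than shut.
Start: joints at [1.479, 0.04, 0.085, 0, -1.615, -0.334], TCP at [0.248, 0.546, 0.248] pointing down, gripper open.
Joint ranges: [-2.56, 2.56], [-1.29, 2.01], [-1.08, 1.49], [-3.29, 1.98], [-2.81, -0.18], [-2.99, 2.99]. Speed limits (rad/s): [2.57, 2.57, 3.01, 3.14, 3.14, 3.14].

## Interface

Orientations are given as a 3x3 rotation matrix whose columns are the frame's x, y, z axes.
In Python, from cell import sensors, imaging, job, robot gives the robot as it stands.
- The arm moves only by the tool arm_command, never from a script. Its argument "commands" is a list of rows, each a list of 7 numbers: the shift along the tool's x, y, z in cm, then the turn, a rotation vector about the tool's x, y, z in degrees, then the opening, from 0 (shut) to 1 (fully open). A call has 1 to 10 rows; each row is the pose to reach, as a shift and turn from the pose measured when the call began, along the tool's axes at that moment; what a row does not reach only later rows make up. A row lasts 1/10 s, in which the tool goes at most 50 mm and 8.59 degrees, less where a joint would pass 70% of its speed; a pose out of reach is approached as far as the arm can. A call with a gripper value outside its range is refused whole. The fingers move at their own pace and stop on an object; "newtons" is the grip in N (left out, the last holds). Time passes only in rows, so rows that repeat a pose let the fingers close. It gives the time, the measured TCP pose, the force and the opening at its end, in the units of the state.
- sensors.state(): the state, without advancing time (a new reading comes with each control period).
- imaging.grab_frame(name): name is "scene" or "top" or "wrist"; returns the picture (400x640x3 uint8, red, green, blue); there is no depth.
- imaging.calibration(name): a dict with "fx", "fy", "cx", "cy" (pixels), "R" (3x3) and "t" (3): a world point X has camera coordinates R X + t; the wrist camera has in their place "mount" (4x4, takes a point from camera to tool coordinates, whose origin is the TCP and whose axes are the tool frame's). Camera axes: x right, y down, z forward; pixel columns grow to the right and rows downward; lengths in m; the calibration is good to about 2 mm. A picture is of the moment at which its call begins: read the wrist's pose just before it. calibration takes no time and is no camera call.
- job.sign_off(): hands the job in, once; it reports no verdict.
Trained networks look in the newest picture that a camera, given by its name, has taken for a name from the list of things; names that differ only in an ending like _2 or _b are one class to them, and where a whole thing is asked for, a point or a joint stands for the part that bears it (a point fixed in the world has none). Each returns a list of dicts, best first, with "p" (0 to 1); they miss things now and then, are a little off and sometimes report something else, mostly with a low value. They report only what shows in the picture. A call takes as long as a camera call.
- imaging.look_for(query, camera): "pixel" ([column, row] in pixels, amid what is visible of it).
- imaging.pinpoint(query, camera): "pixel" ([column, row] in pixels: a listed point, or the origin of a listed thing).
The state is a dict: "time_s": time; "qpos": joint angles; "qvel": joint speeds; "effort": joint torques, N m; "ee_pos": TCP position; "tcp_rot": TCP orientation; "contact_force": force on the tool from outside, world axes, zero at the start; "wrist_torque": the same for the moment, N m; "grip_width": finger opening in m.
Only numpy, scipy, OpenCV 4.12 (cv2) and the standard library are available. Lean on these libraries where they do the work, as an engineer would, in place of code of your own. Each camera call takes 0.05 s, during which the arm holds its last target.

## Task

A dented blue can has tipped over on the freely spinning turntable: lift it off and put it down gently in the empty red tote, without knocking over or shoving the red and green cans beside it or sending the turntable whirling. Then take the sound blue can from the cardboard stock tray, where it stands beside a red-lidded jar, and stand it upright on the turntable, on the round mark of the bay that you emptied; do not drop either can. Leave the jar standing where it is.

Things in the scene. Friction and masses are not known exactly. Their poses are not given: they have to be found in the camera images.
- dented_can: the dented can: blue label with a white band, 54 mm diameter, 90 mm long, about 0.2 kg, lying on its side on the turntable (its axis within 0.5 rad of the turntable's radius). It can roll. Origin at the middle of the can, 27 mm above what it lies on; its x axis is the can's axis.
- fresh_can: the sound can, the same blue can (54 mm diameter, 90 mm tall, about 0.2 kg), standing upright in the cardboard stock tray. Origin at the centre of its underside, z up along its axis.
- jar: brown jar with red lid, 64 mm diameter, 100 mm tall, standing in the stock tray about 100 mm (centre to centre) from the sound can; leave it. Origin at the centre of its underside.
- stock_tray: open cardboard tray, fixed, 240 x 170 mm (its x by y), walls 35 mm high and 4 mm thick, floor 4 mm thick. Origin at the centre of its underside. The two things in it stand in a row along its x axis. It may be left or right of the turntable, the tote on the other side.
- tote: low open red plastic tote, fixed and empty, 240 x 200 mm (its x by y), walls 55 mm high and 5 mm thick, floor 5 mm thick. Origin at the centre of its underside.
- turntable: the turntable's fixed black foot (220 mm diameter). Origin at the centre of its underside, on the vertical spin axis; the wooden deck above it is 340 mm in diameter, its surface 34 mm above the origin, with a lip 8 mm high round its edge, a hub of 56 mm diameter standing 29 mm above the surface, and three radial ribs 6 mm high midway between the bays.
- deck (a joint): turning angle of the deck, rad, 0 at the start, counterclockwise from above positive. It spins freely (friction 0.004 N m, damping 0.01 N m s), so any sideways push on it turns it.
- bay_tipped (a point): centre of the round white mark (90 mm diameter), on the deck surface, of the bay where the dented can lies at the start (within 10 mm); it turns with the deck. The three marks lie 105 mm from the spin axis, 120 degrees apart. z up, and at joint value 0 its x axis is that of turntable, which points from the spin axis to this mark.
- bay_red (a point): centre of the round mark under the red can, on the deck surface.
- bay_green (a point): centre of the round mark under the green can, on the deck surface.
- red_can: red can, 66 mm diameter, 100 mm tall, standing on the turntable near its mark; leave it. Origin at the centre of its underside.
- green_can: green can, 66 mm diameter, 100 mm tall, standing on the turntable near its mark; leave it. Origin at the centre of its underside.

How it is judged:
By the outcome, as a careful person would: the job done as asked, in the order asked, and still so for the second after the job is handed in, with the robot touching nothing.
It also fails if it takes over 70 s, if anything falls off the work surface, if the arm or the gripper's body presses on something with over 40 N, if the wrist force passes 120 N, or if a joint passes its speed limit or range.

## Working session

There is one attempt and no reset: what is moved stays moved. The work goes in short steps, Python scripts to look and compute and a tool call to move; the robot and the scene stay as the last step left them, time stands still between calls to the robot, and variables do not carry over. Pictures are saved under pics/ and viewed, and the job is handed in when it is done.

Besides the shell and the picture viewer there is one more tool, called after ">>>" by a JSON object that holds its "op" and its "data", one argument or row to a line. arm_command: Moves the arm, as the interface text tells. Its arguments: {"type":"object","properties":{"commands":{"type":"array"},"newtons":{"type":"number"}},"required":["commands"]}

```bash
ls; mkdir -p pics
python3 - <<'E'
from cell import sensors, imaging, job, robot
import cv2
s=sensors.state(); print({k:s[k] for k in ('time_s','ee_pos','tcp_rot','grip_width','contact_force')})
for n in ('scene','top','wrist'):
    im=imaging.grab_frame(n); cv2.imwrite(f'pics/{n}0.png',im[...,::-1]); print(n,imaging.calibration(n))
print([a for a in dir(robot) if a[0]!='_'])
E
```

```text
pics
{'time_s': 0.0, 'ee_pos': array([0.24761172, 0.54618767, 0.24729201]), 'tcp_rot': array([[-6.38617922e-04, -4.13008761e-01, -9.10726828e-01],
       [-1.64267515e-03, -9.10725352e-01,  4.13009244e-01],
       [-9.99998447e-01,  1.75978343e-03, -9.68336964e-05]]), 'grip_width': 0.08510243380000797, 'contact_force': array([-0.60226088,  0.41618441, -1.61805263])}
scene {'fx': 479.0756097730598, 'fy': 479.0756097730598, 'cx': 313.1369655607907, 'cy': 204.69521967584024, 'R': array([[-0.85594468,  0.51706546,  0.00141768],
       [ 0.41904353,  0.69528125, -0.58394049],
       [-0.30292115, -0.49922669, -0.81179523]]), 't': array([ 0.49652349, -0.18894059,  1.58703261])}
top {'fx': 482.3684742573079, 'fy': 482.3684742573079, 'cx': 315.20516531516523, 'cy': 197.17424473474912, 'R': array([[ 0.00784003, -0.99983513,  0.01637795],
       [-0.98608598, -0.01044989, -0.16590731],
       [ 0.16605111, -0.01484935, -0.98600534]]), 't': array([-0.01418692,  0.57224351,  1.38182046])}
wrist {'fx': 292.2904010097063, 'fy': 292.2904010097063, 'cx': 318.49740139121616, 'cy': 196.45430274411493, 'mount': array([[-3.37820989e-04, -3.01441516e-01,  9.53484608e-01,
        -1.25218464e-01],
       [ 9.99999359e-01,  9.28377684e-04,  6.47805264e-04,
         3.37432236e-04],
       [-1.08046923e-03,  9.53484216e-01,  3.01441009e-01,
        -7.70334818e-02],
       [ 0.00000000e+00,  0.00000000e+00,  0.00000000e+00,
         1.00000000e+00]])}
['Unreachable', 'tips_ahead']
```

View pics/scene0.png

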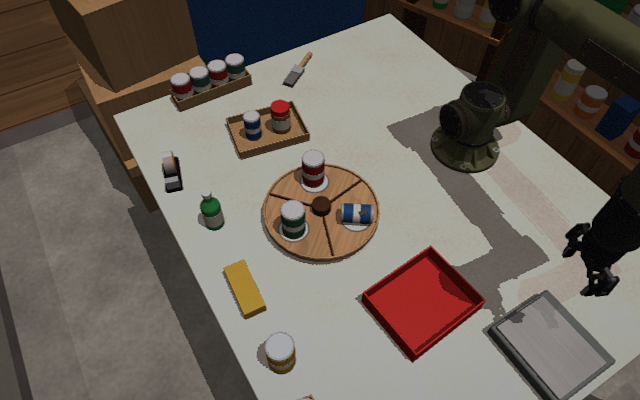

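View pics/top0.png

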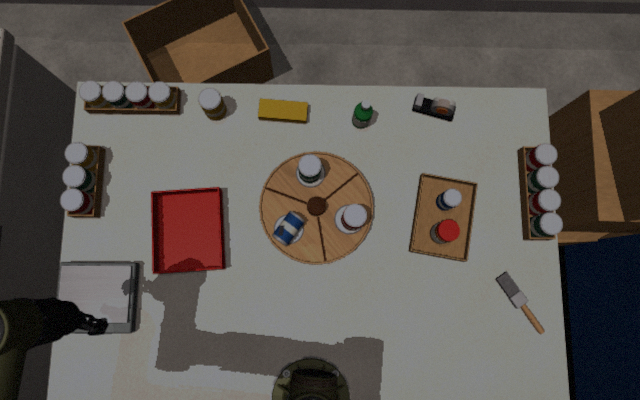

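View pics/wrist0.png

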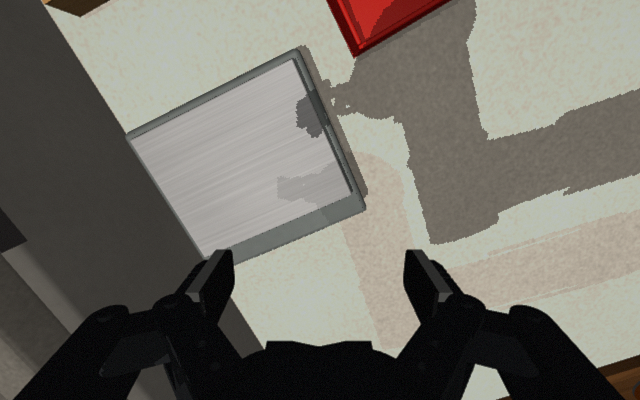

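```bash
cat > h.py <<'E'
import numpy as np
from cell import sensors, imaging, job, robot
from scipy.optimize import least_squares
def cam(n, s=None):
    c=imaging.calibration(n)
    K=np.array([[c['fx'],0,c['cx']],[0,c['fy'],c['cy']],[0,0,1]])
    if 'mount' in c:
        T=np.eye(4); T[:3,:3]=s['tcp_rot']; T[:3,3]=s['ee_pos']
        W=np.linalg.inv(T@np.array(c['mount'])); return K,W[:3,:3],W[:3,3]
    return K,np.array(c['R']),np.array(c['t'])
def proj(C,X):
    K,R,t=C; p=K@(R@np.asarray(X)+t); return p[:2]/p[2]
def ray(C,px):
    K,R,t=C; d=R.T@np.linalg.inv(K)@np.array([px[0],px[1],1.]); return -R.T@t, d/np.linalg.norm(d)
def at_z(C,px,z):
    o,d=ray(C,px); return o+d*(z-o[2])/d[2]
def tri(obs):
    A=np.zeros((3,3)); b=np.zeros(3)
    for C,px in obs:
        o,d=ray(C,px); P=np.eye(3)-np.outer(d,d); A+=P; b+=P@o
    X=np.linalg.solve(A,b); return X,[np.round(proj(C,X)-px,1) for C,px in obs]
E
python3 - <<'E'
from h import *
C={n:cam(n) for n in('scene','top')}
for q in ['dented_can','fresh_can','jar','stock_tray','tote','turntable','bay_tipped','bay_red','bay_green','red_can','green_can']:
    o=[]
    for n in C:
        r=imaging.pinpoint(q,n)
        print(q,n,[(np.round(x['pixel'],1).tolist(),round(x['p'],2)) for x in r[:2]])
        if r:o.append((C[n],r[0]['pixel']))
    if len(o)==2: X,e=tri(o); print('   ',X.round(4),e)
E
```

```text
dented_can scene [([356.7, 213.3], 0.91)]
dented_can top [([287.2, 228.0], 0.76)]
    [0.4787 0.0714 0.0631] [array([0.2, 0. ]), array([ 0.1, -0.1])]
fresh_can scene [([253.1, 134.8], 0.78)]
fresh_can top [([314.0, 208.3], 0.71), ([442.3, 198.1], 0.62)]
    [ 0.5944 -0.0535  0.3205] [array([43.9,  2.8]), array([ 21.6, -38.6])]
jar scene [([282.8, 124.1], 0.93), ([313.1, 180.4], 0.22)]
jar top [([442.7, 233.0], 0.66)]
    [ 0.4692 -0.39    0.0188] [array([-1.1, -0.4]), array([-0.9,  1. ])]
stock_tray scene [([270.5, 134.9], 0.76), ([282.3, 128.9], 0.45)]
stock_tray top []
tote scene [([417.0, 306.2], 0.89)]
tote top [([188.7, 228.2], 0.98)]
    [0.4825 0.3683 0.0059] [array([1. , 0.2]), array([ 0.6, -0.5])]
turntable scene [([318.5, 214.1], 0.69)]
turntable top [([317.2, 210.0], 0.71), ([309.3, 167.6], 0.48)]
    [ 0.5448 -0.0191 -0.0052] [array([1.4, 0.3]), array([ 1. , -1.1])]
bay_tipped scene [([354.2, 215.5], 0.57)]
bay_tipped top [([284.1, 227.8], 0.95)]
    [0.4837 0.0766 0.0604] [array([2.2, 0.4]), array([ 1.5, -1.6])]
bay_red scene [([318.9, 178.1], 0.94)]
bay_red top [([351.4, 220.9], 0.83)]
    [ 0.4988 -0.1123  0.0419] [array([-2. , -0.5]), array([-1.4,  1.5])]
bay_green scene [([292.7, 231.3], 0.57), ([420.2, 306.2], 0.22)]
bay_green top [([309.4, 173.5], 0.8)]
    [0.651  0.0078 0.022 ] [array([0.6, 0.2]), array([ 0.4, -0.4])]
red_can scene [([311.2, 178.3], 0.58)]
red_can top [([310.3, 171.1], 0.22)]
    [0.6023 0.0123 0.2403] [array([-2.9, -0.8]), array([-2. ,  2.2])]
green_can scene [([292.0, 228.4], 0.81)]
green_can top [([307.3, 173.5], 0.58)]
    [0.6502 0.0115 0.0398] [array([2. , 0.5]), array([ 1.3, -1.5])]
```

The scene camera shows the turntable around (321,210), with the dented can at (357,213), the tote at (423,300), the stock tray at (268,130) with the blue can at (253,124), and the jar at (280,117). I'll zoom in on the top view to get the can's axis and the tray's direction.

Run:
```python
import cv2
im=cv2.imread('pics/top0.png')
cv2.imwrite('pics/topz.png',cv2.resize(im[145:275,250:490],None,fx=3.3,fy=3.3,interpolation=cv2.INTER_CUBIC))
im=cv2.imread('pics/scene0.png')
cv2.imwrite('pics/scz.png',cv2.resize(im[90:270,215:395],None,fx=3.3,fy=3.3,interpolation=cv2.INTER_CUBIC))
```

```text
(no output)
```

View pics/topz.png

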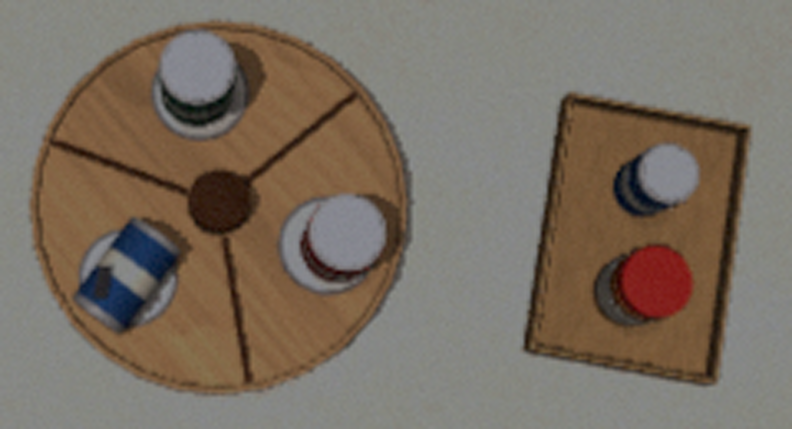

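View pics/scz.png

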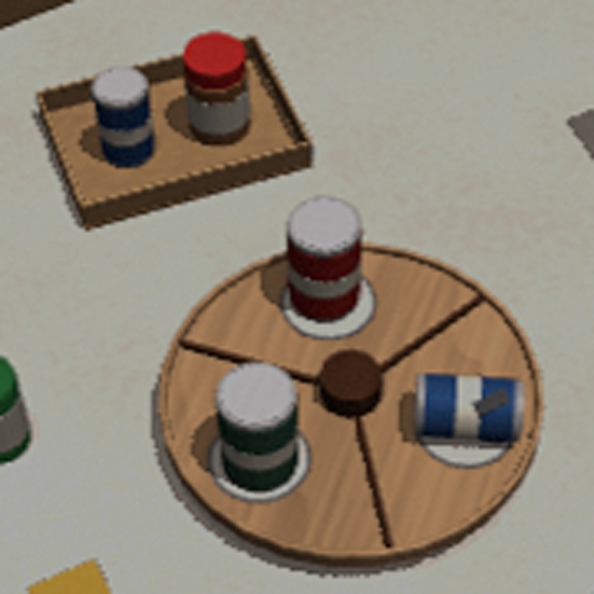

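```bash
cat >> h.py <<'E'
def rel(p=None, ang=None, s=None):
    """tool shift in cm to world TCP p, and turn (deg rotvec) to tool-down with jaw y at ang deg"""
    from scipy.spatial.transform import Rotation as Ro
    s=s or sensors.state(); R=s['tcp_rot']
    d=(R.T@(np.array(p)-s['ee_pos'])*100).round(2)
    a=np.radians(ang); y=np.array([np.cos(a),np.sin(a),0]); x=np.array([0,0,-1.])
    T=np.c_[x,y,np.cross(x,y)]
    return d.tolist(), np.degrees(Ro.from_matrix(R.T@T).as_rotvec()).round(2).tolist()
E
python3 -c "
from h import *
print(sensors.state()['time_s'],sensors.state()['qpos'].round(2)); print(rel([.479,.071,.21],233))"
```

```text
1.25 [ 1.48  0.04  0.08 -0.   -1.62 -0.33]
([3.83, 33.75, -40.69], [12.6, -0.0, -0.01])
```

>>> {"op": "arm_command", "data": {
  "commands": [
    [3.83, 33.75, -40.7, 12.6, 0, 0, 1],
    [3.83, 33.75, -40.7, 12.6, 0, 0, 1],
    [3.83, 33.75, -40.7, 12.6, 0, 0, 1],
    [3.83, 33.75, -40.7, 12.6, 0, 0, 1],
    [3.83, 33.75, -40.7, 12.6, 0, 0, 1],
    [3.83, 33.75, -40.7, 12.6, 0, 0, 1],
    [3.83, 33.75, -40.7, 12.6, 0, 0, 1],
    [3.83, 33.75, -40.7, 12.6, 0, 0, 1],
    [3.83, 33.75, -40.7, 12.6, 0, 0, 1],
    [3.83, 33.75, -40.7, 12.6, 0, 0, 1]
  ]
}}

```text
time_s: 2.25
ee_pos: [0.4664, 0.096, 0.2126]
tcp_rot: [[0.001, -0.601, -0.799], [0.001, -0.799, 0.601], [-1.0, -0.001, -0.0]]
contact_force: [1.1, 1.0, 1.0]
grip_width: 0.0854
```

```bash
python3 -c "
from h import *
print(sensors.state()['time_s'],sensors.state()['ee_pos'],sensors.state()['qpos'].round(2)); print(rel([.479,.071,.21],233))"
```

```text
2.25 [0.46637473 0.09600102 0.21255473] [ 0.63 -0.3  -0.29  0.   -1.58  0.3 ]
([0.26, 1.24, -2.51], [0.03, -0.03, 0.07])
```

>>> {"op": "arm_command", "data": {
  "commands": [
    [0.26, 1.24, -2.5, 0, 0, 0, 1],
    [0.26, 1.24, -2.5, 0, 0, 0, 1],
    [0.26, 1.24, -2.5, 0, 0, 0, 1]
  ]
}}

```text
time_s: 2.55
ee_pos: [0.479, 0.0705, 0.2099]
tcp_rot: [[0.001, -0.603, -0.798], [0.001, -0.798, 0.603], [-1.0, -0.001, -0.0]]
contact_force: [0.0, 0.5, -0.1]
grip_width: 0.0851
```

Run:
```python
from h import *
import cv2
s=sensors.state(); print(s['time_s'],s['ee_pos'],s['qvel'].round(3))
C=cam('wrist',s); im=imaging.grab_frame('wrist'); cv2.imwrite('pics/w1.png',im[...,::-1])
for q,z in [('dented_can',.061),('bay_tipped',.034),('turntable',0)]:
    for r in imaging.pinpoint(q,'wrist')[:2]:
        print(q,r['pixel'],r['p'],at_z(C,r['pixel'],z).round(4))
```

```text
2.55 [0.47897692 0.07045907 0.20986665] [ 0.036 -0.01  -0.001 -0.002 -0.002 -0.004]
dented_can [320.6, 182.3] 0.7 [0.4815 0.0656 0.061 ]
turntable [342.9, 76.7] 0.9 [ 0.5469 -0.0137  0.    ]
```

View pics/w1.png

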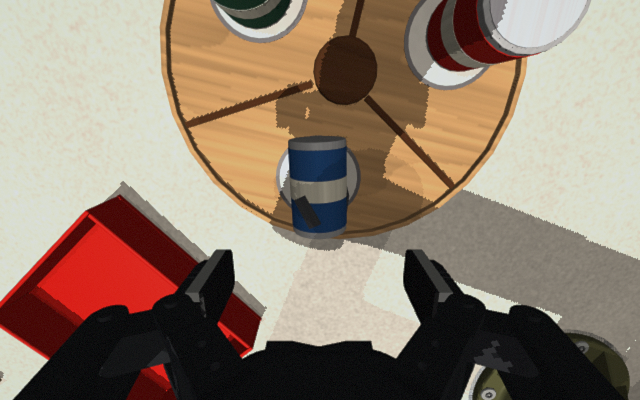

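The wrist view has the can upright in the picture, spanning columns 289–347 and rows 138–234, so the jaws line up with it. I'll fit its edges and measure it exactly.

```bash
python3 - <<'E'
from h import *
import cv2
s=sensors.state(); C=cam('wrist',s)
im=cv2.imread('pics/w1.png'); hsv=cv2.cvtColor(im,cv2.COLOR_BGR2HSV)
m=((hsv[...,0]>100)&(hsv[...,0]<130)&(hsv[...,1]>110)).astype(np.uint8); m[:130]=0;m[240:]=0
L=[];Rr=[];rows=[]
for r in range(150,232):
    c=np.where(m[r,270:370])[0]+270
    if len(c)>40: rows.append(r);L.append(c[0]);Rr.append(c[-1])
print(np.polyfit(rows,L,1),np.polyfit(rows,Rr,1),rows[0],rows[-1],L[::10],Rr[::10])
E=s['tcp_rot']
# predicted silhouette for can at p, axis along tool z
for p in ([.4815,.0656,.061],[.479,.0705,.061],[.480,.068,.061]):
    a=E[:,2]; pts=[]
    for sg in(-.045,.045):
        for t in np.linspace(0,2*np.pi,40): pts.append(proj(C,np.array(p)+sg*a+.027*(np.cos(t)*E[:,1]+np.sin(t)*np.array([0,0,1]))))
    pts=np.array(pts); print(p,pts.min(0).round(1),pts.max(0).round(1))
E
python3 -c "
import cv2
cv2.imwrite('pics/w1z.png',cv2.resize(cv2.imread('pics/w1.png')[120:250,250:390],None,fx=4,fy=4))"
```

```text
[7.17044849e-02 2.78135491e+02] [-2.88359681e-02  3.49464155e+02] 151 228 [np.int64(289), np.int64(290), np.int64(290), np.int64(292)] [np.int64(345), np.int64(345), np.int64(345), np.int64(346)]
[0.4815, 0.0656, 0.061] [292.7 131.2] [351.4 235.5]
[0.479, 0.0705, 0.061] [290.2 136.2] [348.6 240.3]
[0.48, 0.068, 0.061] [291.6 133.9] [350.2 238. ]
```

View pics/w1z.png

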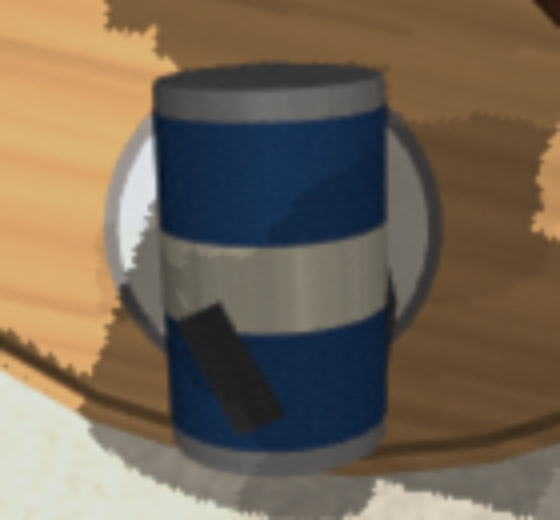

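>>> {"op": "arm_command", "data": {
  "commands": [
    [4, -0.04, -0.1, -1.5, 0, 0, 1],
    [8, -0.04, -0.1, -1.5, 0, 0, 1],
    [10.5, -0.04, -0.1, -1.5, 0, 0, 1],
    [12.5, -0.04, -0.1, -1.5, 0, 0, 1],
    [13.5, -0.04, -0.1, -1.5, 0, 0, 1],
    [14.3, -0.04, -0.1, -1.5, 0, 0, 1],
    [15, -0.04, -0.1, -1.5, 0, 0, 1],
    [15, -0.04, -0.1, -1.5, 0, 0, 1],
    [15, -0.04, -0.1, -1.5, 0, 0, 1]
  ]
}}

```text
time_s: 3.65
ee_pos: [0.4804, 0.0721, 0.0609]
tcp_rot: [[0.003, -0.579, -0.815], [0.001, -0.815, 0.579], [-1.0, -0.003, -0.001]]
contact_force: [-0.1, -0.7, 1.0]
grip_width: 0.0854
```

Run:
```python
from h import *
import cv2
s=sensors.state(); print(s['time_s'],s['ee_pos'],s['contact_force'])
a=imaging.grab_frame('scene');b=imaging.grab_frame('wrist')
cv2.imwrite('pics/a2.png',cv2.resize(np.hstack([a[120:270,240:440],])[...,::-1],None,fx=3,fy=3)); cv2.imwrite('pics/b2.png',b[...,::-1])
```

```text
3.65 [0.48038634 0.07206689 0.0609275 ] [-0.09168202 -0.68800424  1.03519256]
```

View pics/a2.png

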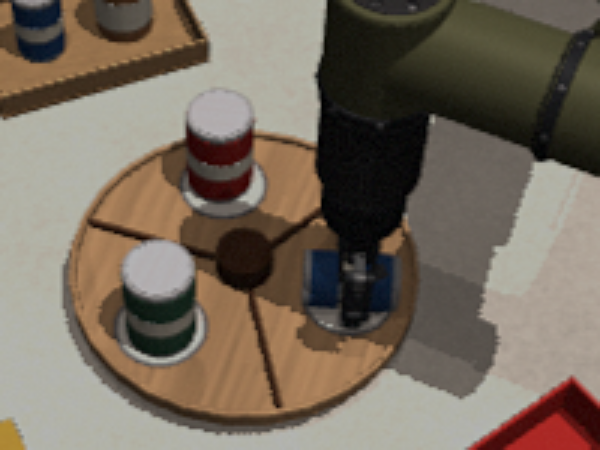

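View pics/b2.png

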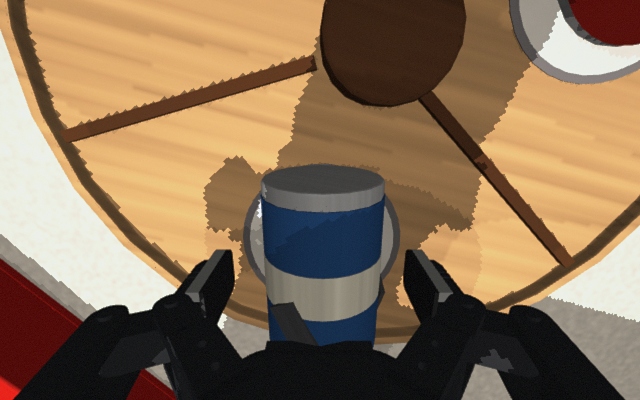

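The can's midline is at column 323 and the jaws' midline at 318.5. I need about +2 mm along tool y before closing.

>>> {"op": "arm_command", "data": {
  "commands": [
    [0.15, 0.2, 0, 0, 0, 0, 1],
    [0.15, 0.2, 0, 0, 0, 0, 1],
    [0.15, 0.2, 0, 0, 0, 0, 1]
  ]
}}

```text
time_s: 4.05
ee_pos: [0.4793, 0.0704, 0.0597]
tcp_rot: [[0.003, -0.579, -0.815], [0.002, -0.815, 0.579], [-1.0, -0.003, -0.002]]
contact_force: [-0.5, -0.1, 0.4]
grip_width: 0.0855
```

Run:
```python
from h import *
import cv2
s=sensors.state(); print(s['time_s'],s['ee_pos'],s['contact_force'])
b=imaging.grab_frame('wrist')
cv2.imwrite('pics/b3.png',b[...,::-1])
hsv=cv2.cvtColor(b,cv2.COLOR_RGB2HSV)
for r in range(215,265,10):
    c=np.where((hsv[r,230:410,0]>100)&(hsv[r,230:410,0]<130)&(hsv[r,230:410,1]>110))[0]+230
    print(r,c[0],c[-1],(c[0]+c[-1])/2)
```

```text
4.05 [0.47932879 0.07035739 0.05968302] [-0.52995121 -0.14811406  0.4353175 ]
215 257 378 317.5
225 258 378 318.0
235 258 377 317.5
245 259 376 317.5
255 260 375 317.5
```

Centred. I'll close gradually, holding the pose.

>>> {"op": "arm_command", "data": {
  "commands": [
    [0, 0, 0, 0, 0, 0, 0.75],
    [0, 0, 0, 0, 0, 0, 0.7],
    [0, 0, 0, 0, 0, 0, 0.66],
    [0, 0, 0, 0, 0, 0, 0.6],
    [0, 0, 0, 0, 0, 0, 0.5],
    [0, 0, 0, 0, 0, 0, 0.5],
    [0, 0, 0, 0, 0, 0, 0.4],
    [0, 0, 0, 0, 0, 0, 0.4]
  ],
  "newtons": 30
}}

```text
time_s: 4.9
ee_pos: [0.4795, 0.0704, 0.0599]
tcp_rot: [[0.003, -0.579, -0.815], [0.002, -0.815, 0.579], [-1.0, -0.003, -0.002]]
contact_force: [0.7, 0.3, 2.8]
grip_width: 0.0531
```

Run:
```python
from h import *
import cv2
s=sensors.state(); print(s['time_s'],s['ee_pos'],s['contact_force'],s['wrist_torque'],s['grip_width'])
b=imaging.grab_frame('wrist')
cv2.imwrite('pics/b4.png',b[...,::-1])
```

```text
4.9 [0.47948541 0.07044721 0.05990461] [0.66011162 0.33396584 2.76311469] [0.04786461 0.13181559 0.00251748] 0.05314356126463509
```

View pics/b4.png

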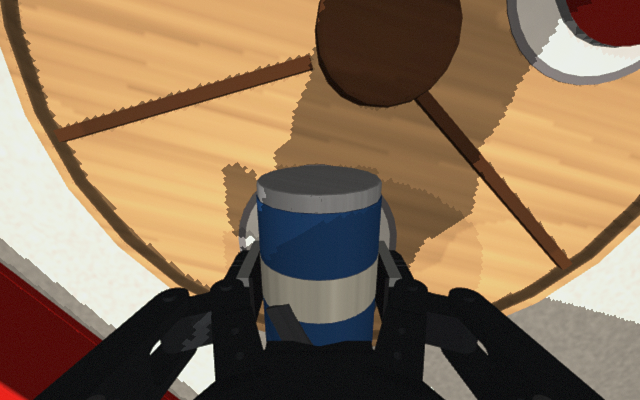

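The wrist view shows the can between the pads, with an opening of 53 mm. The deck hasn't moved, so I'll lift.

>>> {"op": "arm_command", "data": {
  "commands": [
    [-0.5, 0, 0, 0, 0, 0, 0.4],
    [-1.5, 0, 0, 0, 0, 0, 0.4],
    [-3, 0, 0, 0, 0, 0, 0.4],
    [-5, 0, 0, 0, 0, 0, 0.4],
    [-8, 0, 0, 0, 0, 0, 0.4],
    [-10.5, 0, 0, 0, 0, 0, 0.4],
    [-12, 0, 0, 0, 0, 0, 0.4],
    [-12, 0, 0, 0, 0, 0, 0.4]
  ]
}}

```text
time_s: 5.75
ee_pos: [0.48, 0.0706, 0.1828]
tcp_rot: [[0.008, -0.579, -0.815], [0.004, -0.815, 0.579], [-1.0, -0.007, -0.004]]
contact_force: [-0.3, -0.4, -1.9]
grip_width: 0.0529
```

```bash
python3 - <<'E'
from h import *
import cv2
s=sensors.state(); print(s['time_s'],s['ee_pos'],s['contact_force'],s['grip_width'],s['qpos'].round(2))
b=imaging.grab_frame('wrist');cv2.imwrite('pics/b5.png',b[...,::-1])
C={n:cam(n) for n in('scene','top')}
for n in C: cv2.imwrite(f'pics/{n}5.png',imaging.grab_frame(n)[...,::-1])
E
python3 -c "
import cv2,numpy as np
a=cv2.imread('pics/scene5.png')[130:370,240:500];b=cv2.imread('pics/top5.png')[130:290,140:380]
cv2.imwrite('pics/st5.png',np.hstack([cv2.resize(a,(400,370)),cv2.resize(b,(400,370))]))"
```

```text
5.75 [0.48003454 0.07058523 0.18279459] [-0.33244273 -0.39388701 -1.91288864] 0.05285126077066261 [ 0.56 -0.28 -0.33  0.   -1.52  0.39]
```

View pics/st5.png

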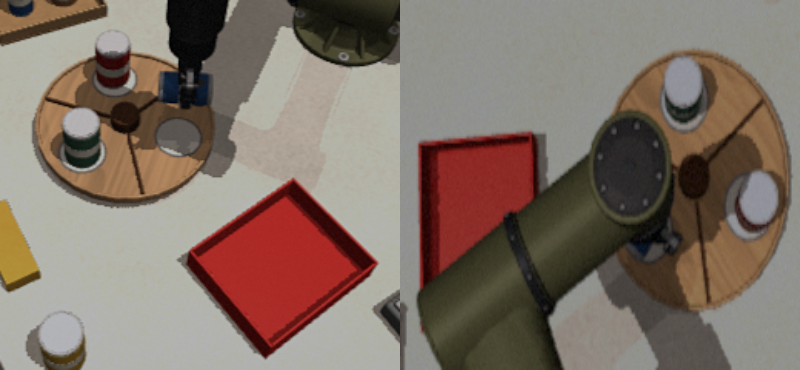

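View pics/b5.png

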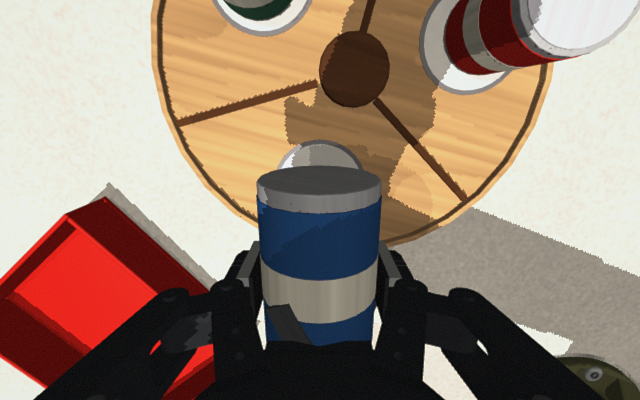

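The can is held at 53 mm and the deck hasn't turned. Next I'll check the tote centre from its rim corners.

Run:
```python
from h import *
C=cam('top')
P=[at_z(C,p,.055) for p in ((152,191),(221,188),(225,269),(154,272))]
for p in P: print(p.round(3))
c=np.mean(P,0);print(c.round(3), np.linalg.norm(P[0]-P[1]),np.linalg.norm(P[1]-P[2]))
print(rel([c[0],c[1],.17],235))
```

```text
[0.584 0.471 0.055]
[0.596 0.269 0.055]
[0.36  0.248 0.055]
[0.349 0.45  0.055]
[0.472 0.36  0.055] 0.2020935996459854 0.23706814097075268
([0.88, -23.24, 17.27], [-0.38, -0.01, 0.11])
```

>>> {"op": "arm_command", "data": {
  "commands": [
    [0, -1.2, 0.9, 0, 0, 0, 0.4],
    [0, -3.6, 2.6, 0, 0, 0, 0.4],
    [0, -6.5, 4.8, 0, 0, 0, 0.4],
    [0, -9.5, 7.0, 0, 0, 0, 0.4],
    [0, -12.5, 9.2, 0, 0, 0, 0.4],
    [0, -15.5, 11.5, 0, 0, 0, 0.4],
    [0, -18.5, 13.7, 0, 0, 0, 0.4],
    [0, -21, 15.5, 0, 0, 0, 0.4],
    [0.5, -22.7, 16.8, 0, 0, 0, 0.4],
    [0.9, -23.3, 17.2, 0, 0, 0, 0.4]
  ]
}}

```text
time_s: 6.9
ee_pos: [0.4719, 0.3618, 0.1673]
tcp_rot: [[-0.001, -0.577, -0.816], [-0.001, -0.816, 0.577], [-1.0, 0.001, 0.0]]
contact_force: [0.3, -0.3, -2.2]
grip_width: 0.0533
```

>>> {"op": "arm_command", "data": {
  "commands": [
    [2, 0, 0, 0, 0, 0, 0.4],
    [4, 0, 0, 0, 0, 0, 0.4],
    [6, 0, 0, 0, 0, 0, 0.4],
    [8, 0, 0, 0, 0, 0, 0.4],
    [9, 0, 0, 0, 0, 0, 0.4],
    [9, 0, 0, 0, 0, 0, 0.4],
    [9, 0, 0, 0, 0, 0, 0.4]
  ]
}}

```text
time_s: 7.6
ee_pos: [0.472, 0.3618, 0.0779]
tcp_rot: [[-0.001, -0.577, -0.816], [-0.001, -0.816, 0.577], [-1.0, 0.001, -0.0]]
contact_force: [0.3, 0.6, -1.4]
grip_width: 0.053
```

Run:
```python
from h import *
import cv2
s=sensors.state(); print(s['time_s'],s['ee_pos'],s['contact_force'],s['grip_width'],s['qpos'].round(2))
b=imaging.grab_frame('wrist');cv2.imwrite('pics/b6.png',b[...,::-1])
a=imaging.grab_frame('scene');cv2.imwrite('pics/s6.png',cv2.resize(a[100:390,200:600][...,::-1],None,fx=1.8,fy=1.8))
```

```text
7.6 [0.47202601 0.36177947 0.07785587] [ 0.2649375   0.60720992 -1.38234756] 0.05297531465410787 [ 0.99  0.07 -0.19  0.   -1.31 -0.04]
```

View pics/b6.png

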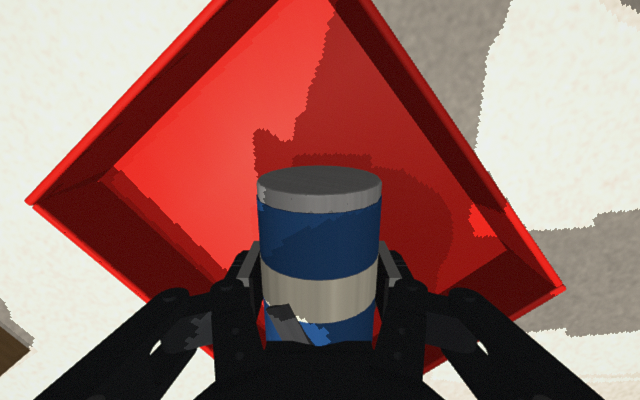

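View pics/s6.png

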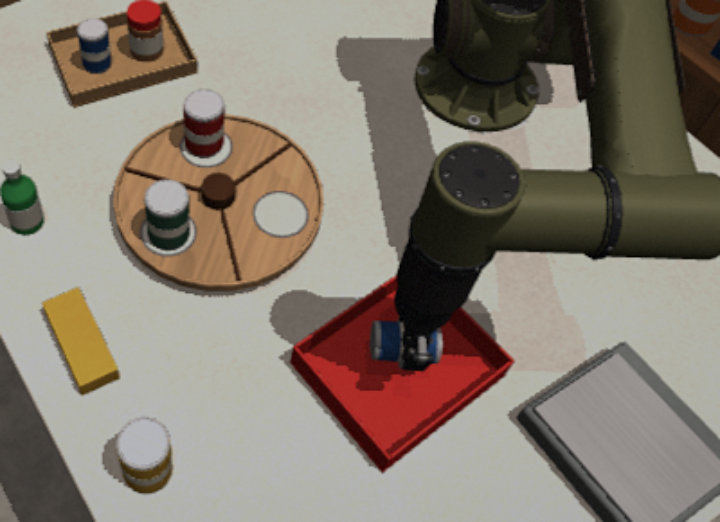

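It hangs clear over the tote's interior. The can should meet the floor at a TCP height of about 0.031 m.

>>> {"op": "arm_command", "data": {
  "commands": [
    [1.5, 0, 0, 0, 0, 0, 0.4],
    [3, 0, 0, 0, 0, 0, 0.4],
    [4, 0, 0, 0, 0, 0, 0.4],
    [4.3, 0, 0, 0, 0, 0, 0.4],
    [4.4, 0, 0, 0, 0, 0, 0.4],
    [4.5, 0, 0, 0, 0, 0, 0.4],
    [4.6, 0, 0, 0, 0, 0, 0.4],
    [4.6, 0, 0, 0, 0, 0, 0.4]
  ]
}}

```text
time_s: 8.5
ee_pos: [0.4724, 0.3624, 0.033]
tcp_rot: [[0.001, -0.577, -0.817], [0.001, -0.817, 0.577], [-1.0, -0.001, 0.0]]
contact_force: [0.3, 0.0, -1.9]
grip_width: 0.053
```

>>> {"op": "arm_command", "data": {
  "commands": [
    [0.1, 0, 0, 0, 0, 0, 0.4],
    [0.2, 0, 0, 0, 0, 0, 0.4],
    [0.2, 0, 0, 0, 0, 0, 0.4]
  ]
}}

```text
time_s: 8.8
ee_pos: [0.4724, 0.3625, 0.031]
tcp_rot: [[0.001, -0.577, -0.817], [0.001, -0.817, 0.577], [-1.0, -0.001, 0.0]]
contact_force: [0.7, -0.6, -2.3]
grip_width: 0.0531
```

>>> {"op": "arm_command", "data": {
  "commands": [
    [0.1, 0, 0, 0, 0, 0, 0.4],
    [0.1, 0, 0, 0, 0, 0, 0.4]
  ]
}}

```text
time_s: 9.0
ee_pos: [0.4726, 0.3625, 0.0309]
tcp_rot: [[0.001, -0.577, -0.817], [0.001, -0.817, 0.577], [-1.0, -0.002, -0.0]]
contact_force: [-2.3, -0.9, 4.3]
grip_width: 0.0532
```

>>> {"op": "arm_command", "data": {
  "commands": [
    [0.1, 0, 0, 0, 0, 0, 0.4],
    [0.1, 0, 0, 0, 0, 0, 0.4]
  ]
}}

```text
time_s: 9.2
ee_pos: [0.4727, 0.3627, 0.0309]
tcp_rot: [[0.002, -0.577, -0.817], [0.001, -0.817, 0.577], [-1.0, -0.002, -0.001]]
contact_force: [-4.0, -1.9, 5.6]
grip_width: 0.0532
```

It's touching the floor at 0.031 as expected. I'll open gradually.

>>> {"op": "arm_command", "data": {
  "commands": [
    [0, 0, 0, 0, 0, 0, 0.63],
    [0, 0, 0, 0, 0, 0, 0.66],
    [0, 0, 0, 0, 0, 0, 0.72],
    [0, 0, 0, 0, 0, 0, 0.8],
    [0, 0, 0, 0, 0, 0, 0.9],
    [0, 0, 0, 0, 0, 0, 1],
    [-0.5, 0, 0, 0, 0, 0, 1],
    [-2, 0, 0, 0, 0, 0, 1],
    [-5, 0, 0, 0, 0, 0, 1],
    [-8, 0, 0, 0, 0, 0, 1]
  ]
}}

```text
time_s: 10.2
ee_pos: [0.4727, 0.3624, 0.1129]
tcp_rot: [[0.002, -0.577, -0.817], [0.001, -0.817, 0.577], [-1.0, -0.002, -0.001]]
contact_force: [0.5, 0.0, 0.7]
grip_width: 0.0853
```

Run:
```python
from h import *
import cv2
s=sensors.state(); print(s['time_s'],s['ee_pos'],s['contact_force'],s['grip_width'])
b=imaging.grab_frame('wrist');cv2.imwrite('pics/b7.png',b[...,::-1])
C={n:cam(n) for n in('scene','top')}
for q in ('fresh_can','jar','stock_tray','bay_tipped','turntable'):
    o=[]
    for n in C:
        if q=='fresh_can': cv2.imwrite(f'pics/{n}7.png',imaging.grab_frame(n)[...,::-1])
        r=imaging.pinpoint(q,n); print(q,n,[(np.round(x['pixel'],1).tolist(),round(x['p'],2)) for x in r[:3]])
        if r:o.append((C[n],r[0]['pixel']))
    if len(o)==2: X,e=tri(o); print('   ',X.round(4),e)
```

```text
10.2 [0.47265813 0.36237571 0.1129252 ] [0.54752032 0.04849069 0.70852016] 0.08533825979470434
fresh_can scene [([254.2, 134.8], 0.89)]
fresh_can top [([440.9, 202.3], 0.8)]
    [ 0.5687 -0.3942  0.0135] [array([0.9, 0.3]), array([ 0.6, -0.7])]
jar scene [([281.4, 128.2], 0.6)]
jar top [([439.2, 231.5], 0.67), ([316.5, 208.0], 0.18)]
    [ 0.4763 -0.3842  0.0071] [array([-0.6, -0.2]), array([-0.4,  0.5])]
stock_tray scene [([269.8, 134.4], 0.82)]
stock_tray top [([442.1, 215.9], 0.56)]
    [ 0.5218 -0.3948 -0.0057] [array([-2. , -0.6]), array([-1.6,  1.7])]
bay_tipped scene [([355.0, 217.5], 0.64), ([310.2, 180.3], 0.24)]
bay_tipped top []
turntable scene [([318.9, 214.2], 0.91)]
turntable top [([316.8, 207.5], 0.93)]
    [ 0.5491 -0.0156  0.0029] [array([0.4, 0.1]), array([ 0.3, -0.3])]
```

View pics/b7.png

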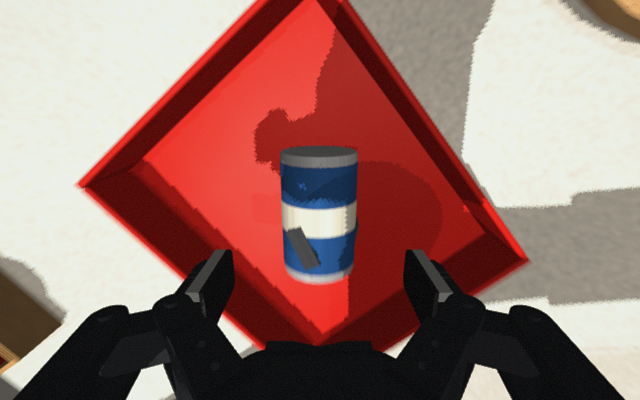

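The dented can rests on its side in the tote, at (319,215) in the wrist view. Next is the stock tray: I'll rise and travel at about 0.25 m.

```bash
python3 -c "
from h import *
print(rel([.569,-.394,.24],263))"
```

```text
([-13.0, 56.19, -51.53], [-28.23, -0.07, 0.08])
```

View pics/top7.png

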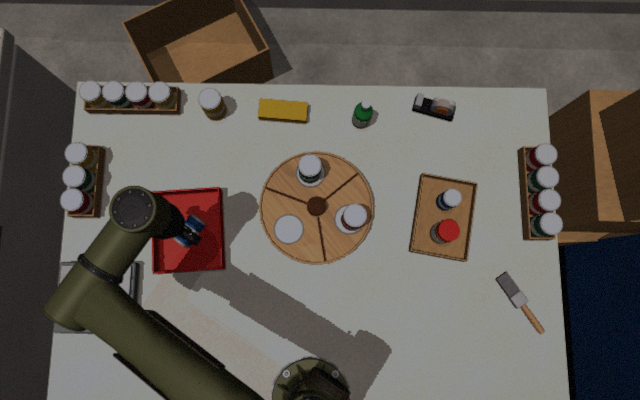

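The top view shows the mark free at (289,229), both cans still standing, and the dented can in the tote at (188,231). I'm moving across.

>>> {"op": "arm_command", "data": {
  "commands": [
    [-5, 0, 0, 0, 0, 0, 1],
    [-10, 0, 0, 0, 0, 0, 1],
    [-13, 0, 0, 0, 0, 0, 1],
    [-13, 56.2, -51.5, -28.2, 0, 0, 1],
    [-13, 56.2, -51.5, -28.2, 0, 0, 1],
    [-13, 56.2, -51.5, -28.2, 0, 0, 1],
    [-13, 56.2, -51.5, -28.2, 0, 0, 1],
    [-13, 56.2, -51.5, -28.2, 0, 0, 1],
    [-13, 56.2, -51.5, -28.2, 0, 0, 1],
    [-13, 56.2, -51.5, -28.2, 0, 0, 1]
  ]
}}

```text
time_s: 11.85
ee_pos: [0.5162, 0.0144, 0.2405]
tcp_rot: [[0.002, -0.122, -0.993], [0.001, -0.993, 0.122], [-1.0, -0.001, -0.002]]
contact_force: [1.3, 0.4, 0.6]
grip_width: 0.0854
```

```bash
python3 -c "
from h import *
print(sensors.state()['ee_pos'],rel([.569,-.394,.24],263))"
```

```text
[0.51624194 0.01441436 0.2405407 ] ([0.03, 39.89, -10.22], [-0.01, -0.12, 0.07])
```

>>> {"op": "arm_command", "data": {
  "commands": [
    [0, 39.9, -10.2, 0, 0, 0, 1],
    [0, 39.9, -10.2, 0, 0, 0, 1],
    [0, 39.9, -10.2, 0, 0, 0, 1],
    [0, 39.9, -10.2, 0, 0, 0, 1],
    [0, 39.9, -10.2, 0, 0, 0, 1],
    [0, 39.9, -10.2, 0, 0, 0, 1],
    [0, 39.9, -10.2, 0, 0, 0, 1],
    [0, 39.9, -10.2, 0, 0, 0, 1],
    [0, 39.9, -10.2, 0, 0, 0, 1],
    [0, 39.9, -10.2, 0, 0, 0, 1]
  ]
}}

```text
time_s: 12.85
ee_pos: [0.5681, -0.3964, 0.2382]
tcp_rot: [[-0.0, -0.125, -0.992], [0.002, -0.992, 0.125], [-1.0, -0.002, 0.001]]
contact_force: [0.3, 0.4, -0.5]
grip_width: 0.0855
```

Run:
```python
from h import *
import cv2
s=sensors.state(); print(s['time_s'],s['ee_pos'],s['qvel'].round(3),s['qpos'].round(2))
C=cam('wrist',s); im=imaging.grab_frame('wrist'); cv2.imwrite('pics/w8.png',im[...,::-1])
for q,z in [('fresh_can',.004),('jar',.004),('stock_tray',0)]:
    for r in imaging.pinpoint(q,'wrist')[:2]:
        print(q,r['pixel'],r['p'],at_z(C,r['pixel'],z).round(4))
```

```text
12.85 [ 0.56814163 -0.39642967  0.23822378] [ 0.05  -0.051 -0.034 -0.007  0.001 -0.019] [-0.32  0.29  0.35 -0.   -1.63  1.77]
fresh_can [322.5, 164.3] 0.93 [ 0.5726 -0.4021  0.004 ]
jar [319.6, 234.4] 0.85 [ 0.4782 -0.3867  0.004 ]
stock_tray [320.8, 203.1] 0.92 [ 0.5208 -0.3936  0.    ]
```

View pics/w8.png

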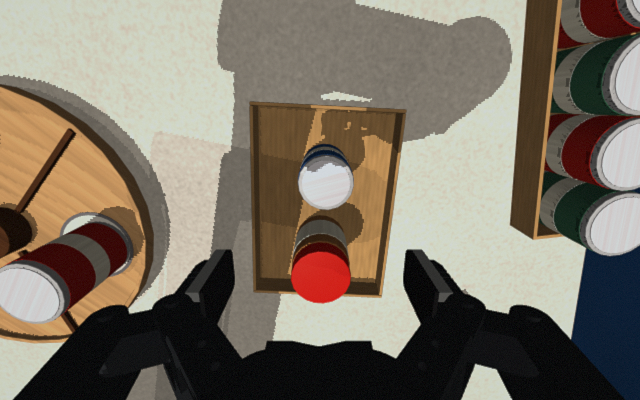

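In the wrist view, the blue can's lid is at about (326,181) and the jar's lid at (320,276). Next I'll fit the lid circle and triangulate with the other cameras.

Run:
```python
from h import *
import cv2
s=sensors.state(); C=cam('wrist',s)
im=cv2.imread('pics/w8.png'); hsv=cv2.cvtColor(im,cv2.COLOR_BGR2HSV)
def blob(im,box,f):
    x0,y0,x1,y1=box; h=cv2.cvtColor(im[y0:y1,x0:x1],cv2.COLOR_BGR2HSV); m=f(h).astype(np.uint8)
    n,l,st,ce=cv2.connectedComponentsWithStats(m); k=1+np.argmax(st[1:,4])
    ct,_=cv2.findContours((l==k).astype(np.uint8),cv2.RETR_EXTERNAL,cv2.CHAIN_APPROX_NONE)
    e=cv2.fitEllipse(cv2.convexHull(max(ct,key=len))); return np.array(e[0])+[x0,y0],e[1]
f=lambda h:(h[...,2]>150)&(h[...,1]<45)
pw,sz=blob(im,(290,150,365,215),f); print('w',pw,sz)
pt,sz=blob(cv2.imread('pics/top7.png'),(435,183,470,215),lambda h:(h[...,2]>120)&(h[...,1]<50)); print('t',pt,sz)
ps,sz=blob(cv2.imread('pics/scene7.png'),(238,105,266,130),lambda h:(h[...,2]>120)&(h[...,1]<50)); print('s',ps,sz)
print(at_z(C,pw,.094).round(4), at_z(cam('top'),pt,.094).round(4), at_z(cam('scene'),ps,.094).round(4))
print(tri([(C,pw),(cam('top'),pt),(cam('scene'),ps)]), tri([(C,pw),(cam('scene'),ps)])[0],tri([(cam('top'),pt),(cam('scene'),ps)])[0])
```

```text
w [325.37917328 184.07986069] (48.048439025878906, 56.55429458618164)
t [452.64322472 196.99432468] (16.541919708251953, 17.77958869934082)
s [251.23895073 107.04307556] (26.267990112304688, 28.83917236328125)
[ 0.572  -0.4004  0.094 ] [ 0.5693 -0.4042  0.094 ] [ 0.5507 -0.4395  0.094 ]
(array([ 0.56973735, -0.39950154,  0.12534469]), [array([ 0., 12.]), array([ 1.6, -2. ]), array([-0.7,  2.2])]) [ 0.57414147 -0.39978283  0.13185021] [ 0.56506035 -0.39404197  0.13534588]
```

```bash
python3 - <<'E'
from h import *
s=sensors.state(); C=cam('wrist',s)
ps=(251.4,116.7);pt=(452.6,197.3);pw=(325.7,182.5)
print(at_z(C,pw,.094).round(4),at_z(cam('scene'),ps,.094).round(4))
print(tri([(C,pw),(cam('top'),pt),(cam('scene'),ps)]), tri([(C,pw),(cam('scene'),ps)])[0],tri([(cam('top'),pt),(cam('scene'),ps)])[0])
p=[.5715,-.4015,.120]
for a in (.094,): 
    P=np.array([proj(C,[p[0]+.027*np.cos(t),p[1]+.027*np.sin(t),a]) for t in np.linspace(0,6.28,60)]); print(P.min(0),P.max(0))
print(rel(p,262.5))
E
python3 -c "
import cv2
cv2.imwrite('pics/w8z.png',cv2.resize(cv2.imread('pics/w8.png')[90:310,240:410],None,fx=2.7,fy=2.7))"
```

```text
[ 0.5735 -0.4009  0.094 ] [ 0.5705 -0.3992  0.094 ]
(array([ 0.57019913, -0.40279421,  0.09051891]), [array([2.2, 2.1]), array([-0.8, -0.4]), array([-0.3,  0.1])]) [ 0.5714806  -0.40070807  0.09230365] [ 0.56882318 -0.40524457  0.08852195]
[298.54244704 156.53500559] [354.57209409 210.75224856]
([12.07, 0.82, -0.32], [0.56, -0.15, 0.07])
```

View pics/w8z.png

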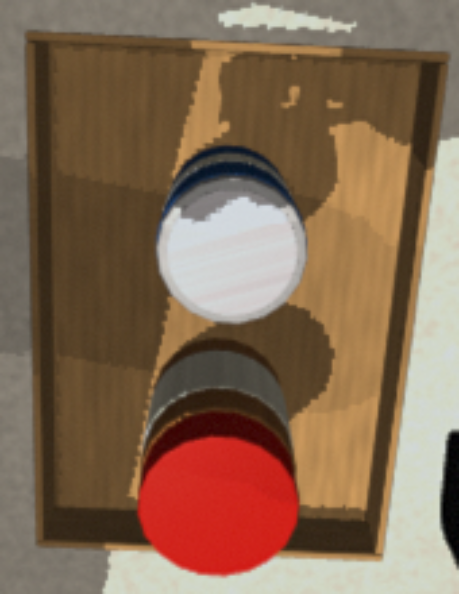

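The lid spans columns 298–353 and rows 156–210 in the wrist view, which matches a can at (0.572, −0.401) with its top at 0.094. I'll descend in two stages.

>>> {"op": "arm_command", "data": {
  "commands": [
    [3, 0.77, -0.37, 0, 0, 0, 1],
    [6, 0.77, -0.37, 0, 0, 0, 1],
    [9, 0.77, -0.37, 0, 0, 0, 1],
    [10.5, 0.77, -0.37, 0, 0, 0, 1],
    [10.5, 0.77, -0.37, 0, 0, 0, 1],
    [10.5, 0.77, -0.37, 0, 0, 0, 1]
  ]
}}

```text
time_s: 13.65
ee_pos: [0.5726, -0.401, 0.1376]
tcp_rot: [[0.004, -0.12, -0.993], [-0.001, -0.993, 0.12], [-1.0, 0.0, -0.004]]
contact_force: [-0.4, -0.7, 0.2]
grip_width: 0.0854
```

Run:
```python
from h import *
import cv2
s=sensors.state(); print(s['time_s'],s['ee_pos'],s['qpos'].round(2))
C=cam('wrist',s); im=imaging.grab_frame('wrist'); cv2.imwrite('pics/w9.png',im[...,::-1])
p=[.572,-.401]
P=np.array([proj(C,[p[0]+.027*np.cos(t),p[1]+.027*np.sin(t),.094]) for t in np.linspace(0,6.28,60)]); print(P.min(0),P.max(0))
print(rel([.572,-.401,.064],262.8))
```

```text
13.65 [ 0.57261895 -0.40102278  0.13758367] [-0.33  0.31  0.19 -0.   -1.44  1.78]
[275.00604941 192.21142988] [360.63155176 270.85228558]
([7.43, -0.02, 0.13], [0.29, -0.32, -0.02])
```

View pics/w9.png

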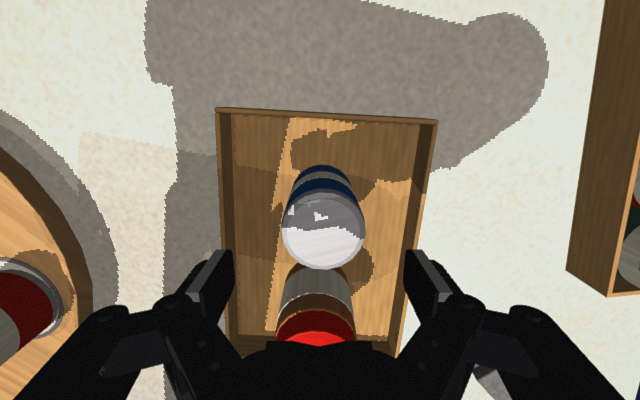

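>>> {"op": "arm_command", "data": {
  "commands": [
    [1, 0.23, 0.05, 0, 0, 0, 1],
    [2.5, 0.23, 0.05, 0, 0, 0, 1],
    [4, 0.23, 0.05, 0, 0, 0, 1],
    [5.5, 0.23, 0.05, 0, 0, 0, 1],
    [6.6, 0.23, 0.05, 0, 0, 0, 1],
    [7.3, 0.23, 0.05, 0, 0, 0, 1],
    [7.3, 0.23, 0.05, 0, 0, 0, 1],
    [7.3, 0.23, 0.05, 0, 0, 0, 1]
  ]
}}

```text
time_s: 14.5
ee_pos: [0.5727, -0.4038, 0.0658]
tcp_rot: [[0.006, -0.12, -0.993], [-0.002, -0.993, 0.12], [-1.0, 0.001, -0.006]]
contact_force: [0.1, 0.6, 0.5]
grip_width: 0.0852
```

Run:
```python
from h import *
import cv2
s=sensors.state(); print(s['time_s'],s['ee_pos'],s['tcp_rot'].round(3).tolist(),s['contact_force'])
C=cam('wrist',s); im=imaging.grab_frame('wrist'); cv2.imwrite('pics/w10.png',im[...,::-1])
```

```text
14.5 [ 0.57271266 -0.40381862  0.06576001] [[0.006, -0.12, -0.993], [-0.002, -0.993, 0.12], [-1.0, 0.001, -0.006]] [0.07717271 0.61329116 0.52510996]
```

View pics/w10.png

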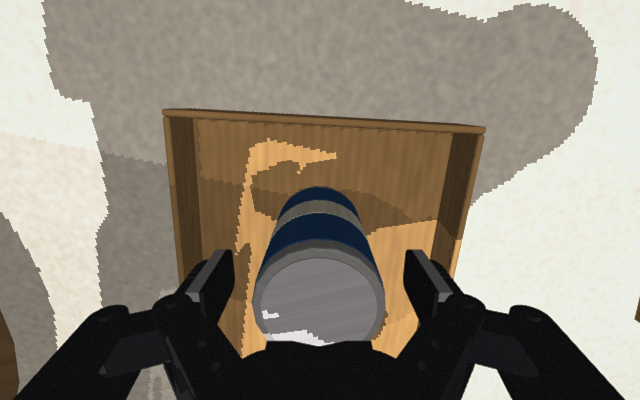

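Run:
```python
from h import *
s=sensors.state(); C=cam('wrist',s); p=s['ee_pos']
P=np.array([proj(C,[p[0]+.027*np.cos(t),p[1]+.027*np.sin(t),.094]) for t in np.linspace(0,6.28,60)]); print(P.min(0),P.max(0))
```

```text
[249.24125509 245.08671246] [385.55024724 360.39966757]
```

The lid is at columns 254–385 with its rim starting at about row 245. That matches a centred can, so I'll close.

>>> {"op": "arm_command", "data": {
  "commands": [
    [0, 0.05, 0, 0, 0, 0, 0.75],
    [0, 0.05, 0, 0, 0, 0, 0.7],
    [0, 0.05, 0, 0, 0, 0, 0.66],
    [0, 0.05, 0, 0, 0, 0, 0.6],
    [0, 0.05, 0, 0, 0, 0, 0.5],
    [0, 0.05, 0, 0, 0, 0, 0.4],
    [0, 0.05, 0, 0, 0, 0, 0.4],
    [0, 0.05, 0, 0, 0, 0, 0.4]
  ],
  "newtons": 35
}}

```text
time_s: 15.35
ee_pos: [0.5731, -0.4045, 0.0668]
tcp_rot: [[0.007, -0.12, -0.993], [-0.002, -0.993, 0.12], [-1.0, 0.002, -0.008]]
contact_force: [-0.0, 1.9, 3.8]
grip_width: 0.0532
```

>>> {"op": "arm_command", "data": {
  "commands": [
    [-0.5, 0, 0, 0, 0, 0, 0.4],
    [-1.5, 0, 0, 0, 0, 0, 0.4],
    [-3, 0, 0, 0, 0, 0, 0.4],
    [-6, 0, 0, 0, 0, 0, 0.4],
    [-9, 0, 0, 0, 0, 0, 0.4],
    [-12, 0, 0, 0, 0, 0, 0.4],
    [-14, 0, 0, 0, 0, 0, 0.4],
    [-14, 0, 0, 0, 0, 0, 0.4]
  ]
}}

```text
time_s: 16.15
ee_pos: [0.573, -0.4051, 0.2126]
tcp_rot: [[0.014, -0.12, -0.993], [-0.006, -0.993, 0.12], [-1.0, 0.005, -0.015]]
contact_force: [0.3, -0.3, -0.2]
grip_width: 0.0534
```

Run:
```python
from h import *
import cv2
s=sensors.state(); print(s['time_s'],s['ee_pos'],s['tcp_rot'].round(3).tolist(),s['contact_force'],s['grip_width'],s['qpos'].round(2))
im=imaging.grab_frame('wrist'); cv2.imwrite('pics/w11.png',im[...,::-1])
a=imaging.grab_frame('scene'); cv2.imwrite('pics/s11.png',cv2.resize(a[60:290,200:470][...,::-1],None,fx=2.5,fy=2.5))
t=imaging.grab_frame('top'); cv2.imwrite('pics/t11.png',cv2.resize(t[130:280,150:480][...,::-1],None,fx=2.4,fy=2.4))
for n in('scene','top'):
  for q in('bay_tipped','turntable','bay_red','bay_green'): print(n,q,[(np.round(x['pixel'],1).tolist(),round(x['p'],2)) for x in imaging.pinpoint(q,n)[:2]])
```

```text
16.15 [ 0.57301431 -0.40511137  0.21255751] [[0.014, -0.12, -0.993], [-0.006, -0.993, 0.12], [-1.0, 0.005, -0.015]] [ 0.30213492 -0.25156536 -0.19688145] 0.05344732724214178 [-0.33  0.3   0.31  0.   -1.57  1.78]
scene bay_tipped [([282.3, 127.9], 0.64), ([354.8, 218.2], 0.55)]
scene turntable [([319.8, 214.1], 0.79)]
scene bay_red [([315.4, 177.3], 0.73)]
scene bay_green [([291.1, 227.9], 0.79)]
top bay_tipped [([288.0, 227.7], 0.9)]
top turntable [([318.7, 207.7], 0.57)]
top bay_red [([348.6, 220.7], 0.77), ([436.0, 232.0], 0.27)]
top bay_green [([307.8, 170.6], 0.85)]
```

View pics/s11.png

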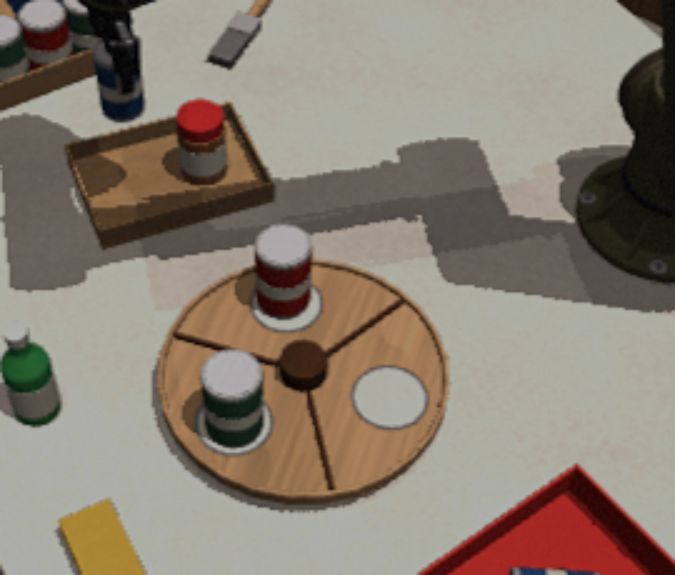

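View pics/t11.png

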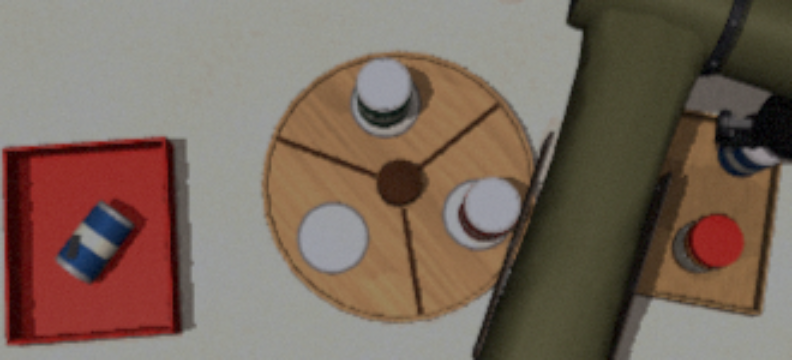

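View pics/w11.png

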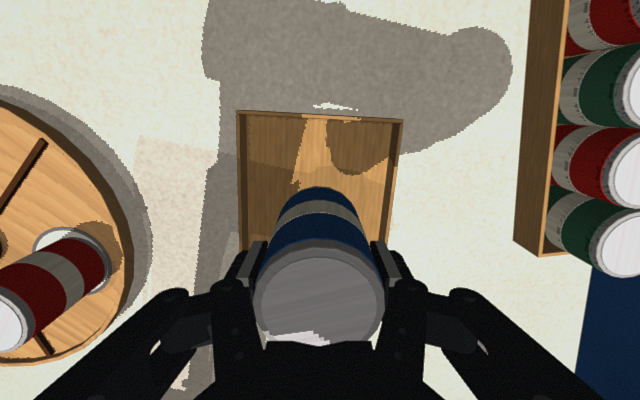

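The can is lifted, the jar stands alone in the tray, and the deck hasn't turned. Now I'll measure the mark from its disc in two views.

Run:
```python
from h import *
import cv2
def disc(n,box):
    im=imaging.grab_frame(n); x0,y0,x1,y1=box; c=im[y0:y1,x0:x1]; h=cv2.cvtColor(c,cv2.COLOR_RGB2HSV)
    m=((h[...,1]<60)&(h[...,2]>100)).astype(np.uint8)
    nn,l,st,ce=cv2.connectedComponentsWithStats(m); k=1+np.argmax(st[1:,4])
    ct,_=cv2.findContours((l==k).astype(np.uint8),cv2.RETR_EXTERNAL,cv2.CHAIN_APPROX_NONE)
    e=cv2.fitEllipse(max(ct,key=len)); return np.array(e[0])+[x0,y0],e[1]
pt,a=disc('top',(272,212,306,246)); ps,b=disc('scene',(338,202,376,236))
print(pt,a,ps,b)
Ct,Cs=cam('top'),cam('scene')
X,e=tri([(Ct,pt),(Cs,ps)]); print(X,e,at_z(Ct,pt,.034),at_z(Cs,ps,.034))
s=sensors.state(); print(s['contact_force'],s['ee_pos'],s['grip_width'])
```

```text
[288.25059891 228.63863182] (28.705324172973633, 29.086183547973633) [355.3435421  218.43855667] (23.80522918701172, 29.581846237182617)
[0.4796806  0.06946808 0.03548971] [array([ 0.1, -0.1]), array([0.2, 0. ])] [0.47947028 0.06987376 0.034     ] [0.47937123 0.06833002 0.034     ]
[ 0.35606202  0.38582441 -0.7188627 ] [ 0.57205583 -0.40412601  0.20666239] 0.053121753789116016
```

```bash
python3 -c "
from h import *
print(rel([.48,.069,.25],263)); print(rel([.572,-.404,.25],263))"
```

```text
([-4.51, -45.86, 14.78], [0.11, -0.42, -0.08])
([-4.33, -0.01, -0.02], [0.11, -0.42, -0.08])
```

>>> {"op": "arm_command", "data": {
  "commands": [
    [-1.5, 0, 0, 0, 0, 0, 0.4],
    [-3.5, -1, 0.3, 0, 0, 0, 0.4],
    [-4.5, -3, 1, 0, 0, 0, 0.4],
    [-4.5, -6, 2, 0, 0, 0, 0.4],
    [-4.5, -9.5, 3.1, 0, 0, 0, 0.4],
    [-4.5, -13, 4.2, 0, 0, 0, 0.4],
    [-4.5, -16.5, 5.4, 0, 0, 0, 0.4],
    [-4.5, -20, 6.5, 0, 0, 0, 0.4],
    [-4.5, -23.5, 7.6, 0, 0, 0, 0.4],
    [-4.5, -27, 8.7, 0, -0.4, 0, 0.4]
  ]
}}

```text
time_s: 17.8
ee_pos: [0.5173, -0.1243, 0.2525]
tcp_rot: [[0.003, -0.12, -0.993], [-0.002, -0.993, 0.12], [-1.0, 0.001, -0.003]]
contact_force: [0.8, 0.4, -3.1]
grip_width: 0.053
```

```bash
python3 -c "
from h import *
print(sensors.state()['ee_pos'],sensors.state()['grip_width'],rel([.48,.069,.25],263))"
```

```text
[ 0.51734645 -0.12430901  0.25254007] 0.05300587445554384 ([0.21, -18.74, 6.03], [0.1, -0.16, -0.07])
```

>>> {"op": "arm_command", "data": {
  "commands": [
    [0, -4, 1.3, 0, 0, 0, 0.4],
    [0, -7.5, 2.4, 0, 0, 0, 0.4],
    [0, -11, 3.5, 0, 0, 0, 0.4],
    [0, -14, 4.5, 0, 0, 0, 0.4],
    [0, -16.5, 5.3, 0, 0, 0, 0.4],
    [0, -18, 5.8, 0, 0, 0, 0.4],
    [0.2, -18.7, 6.0, 0, 0, 0, 0.4],
    [0.2, -18.7, 6.0, 0, 0, 0, 0.4],
    [0.2, -18.7, 6.0, 0, 0, 0, 0.4]
  ]
}}

```text
time_s: 18.7
ee_pos: [0.4804, 0.068, 0.2506]
tcp_rot: [[0.003, -0.12, -0.993], [-0.002, -0.993, 0.12], [-1.0, 0.001, -0.003]]
contact_force: [-0.7, -0.5, -1.6]
grip_width: 0.0532
```

Run:
```python
from h import *
import cv2
s=sensors.state(); print(s['time_s'],s['ee_pos'],s['tcp_rot'].round(3).tolist(),s['contact_force'],s['grip_width'])
im=imaging.grab_frame('wrist'); cv2.imwrite('pics/w12.png',im[...,::-1])
print(rel([.48,.069,.15],263))
```

```text
18.7 [0.4803619  0.06800048 0.25058269] [[0.003, -0.12, -0.993], [-0.002, -0.993, 0.12], [-1.0, 0.001, -0.003]] [-0.73049498 -0.49716033 -1.64362354] 0.053173475335694664
([10.05, -0.13, 0.08], [0.06, -0.17, -0.08])
```

View pics/w12.png

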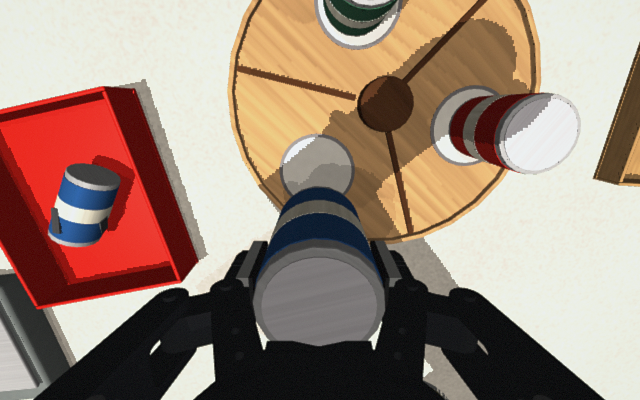

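```bash
python3 - <<'E'
from h import *
import cv2
s=sensors.state(); C=cam('wrist',s)
p=[.4796,.0693]
for q in (p,):
    P=np.array([proj(C,[q[0]+.045*np.cos(t),q[1]+.045*np.sin(t),.034]) for t in np.linspace(0,6.28,60)]); print(P.min(0),P.max(0))
print(at_z(C,(317.5,171),.034))
E
python3 -c "
import cv2
cv2.imwrite('pics/w12z.png',cv2.resize(cv2.imread('pics/w12.png')[115:235,260:380],None,fx=5,fy=5))"
```

```text
[278.99787183 134.62696655] [354.26879309 208.3580652 ]
[0.48180866 0.06802141 0.034     ]
```

View pics/w12z.png

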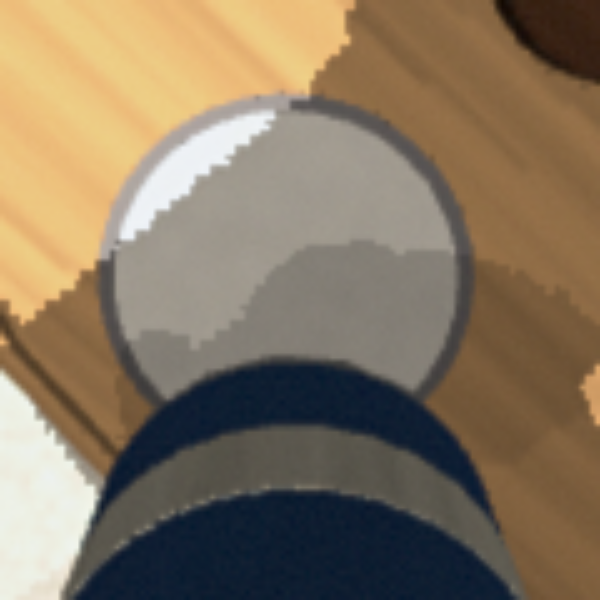

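The mark's ring spans columns 280–355 with its top at row 133, against a prediction of 279–354 and 134.6. It agrees to about 1 mm, so I'm lowering.

>>> {"op": "arm_command", "data": {
  "commands": [
    [2, -0.1, 0.05, 0, 0, 0, 0.4],
    [5, -0.1, 0.05, 0, 0, 0, 0.4],
    [8, -0.1, 0.05, 0, 0, 0, 0.4],
    [10.5, -0.1, 0.05, 0, 0, 0, 0.4],
    [12, -0.1, 0.05, 0, 0, 0, 0.4],
    [12.8, -0.1, 0.05, 0, 0, 0, 0.4],
    [12.8, -0.1, 0.05, 0, 0, 0, 0.4],
    [12.8, -0.1, 0.05, 0, 0, 0, 0.4]
  ]
}}

```text
time_s: 19.55
ee_pos: [0.4811, 0.0686, 0.1238]
tcp_rot: [[0.005, -0.121, -0.993], [-0.001, -0.993, 0.121], [-1.0, 0.001, -0.005]]
contact_force: [-0.6, -0.4, -1.7]
grip_width: 0.0534
```

Run:
```python
from h import *
import cv2
s=sensors.state(); print(s['time_s'],s['ee_pos'],s['tcp_rot'].round(3).tolist(),s['contact_force'],s['grip_width'])
im=imaging.grab_frame('wrist'); cv2.imwrite('pics/w13.png',im[...,::-1])
a=imaging.grab_frame('scene'); cv2.imwrite('pics/s13.png',cv2.resize(a[130:270,240:440][...,::-1],None,fx=3.5,fy=3.5))
print(rel([.4798,.0693,.11],263))
```

```text
19.55 [0.48106037 0.0685852  0.12384108] [[0.005, -0.121, -0.993], [-0.001, -0.993, 0.121], [-1.0, 0.001, -0.005]] [-0.58220915 -0.41629983 -1.68610109] 0.053377654979019334
([1.4, -0.03, 0.14], [0.06, -0.29, -0.02])
```

View pics/w13.png

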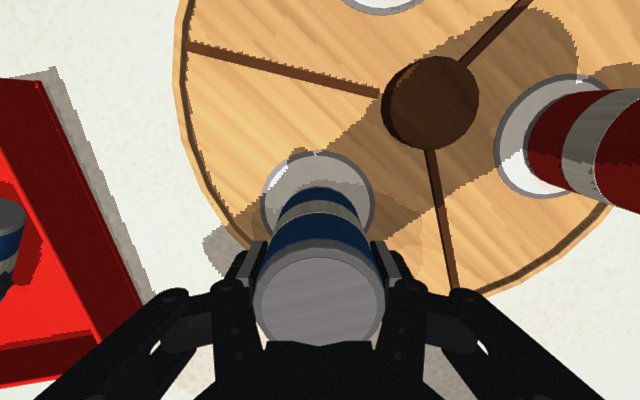

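View pics/s13.png

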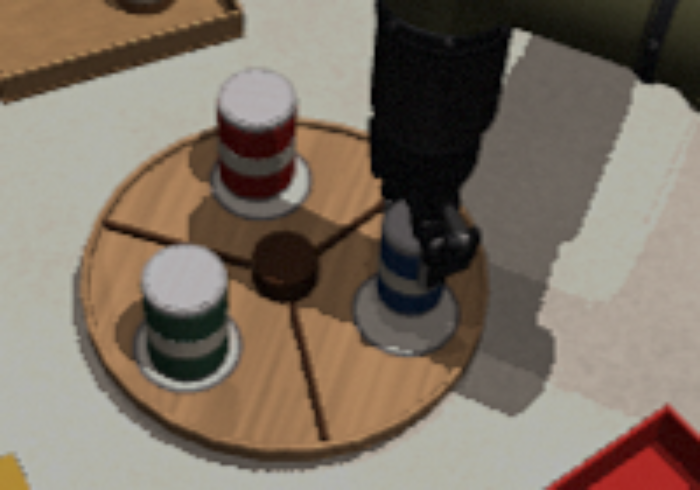

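The mark (columns 262–374) and the can (mid-column 319) are aligned. Final lowering.

>>> {"op": "arm_command", "data": {
  "commands": [
    [0.6, -0.03, 0.12, 0, -0.2, 0, 0.4],
    [1.2, -0.03, 0.12, 0, -0.2, 0, 0.4],
    [1.8, -0.03, 0.12, 0, -0.2, 0, 0.4],
    [2.2, -0.03, 0.12, 0, -0.2, 0, 0.4],
    [2.3, -0.03, 0.12, 0, -0.2, 0, 0.4],
    [2.4, -0.03, 0.12, 0, -0.2, 0, 0.4],
    [2.4, -0.03, 0.12, 0, -0.2, 0, 0.4]
  ]
}}

```text
time_s: 20.35
ee_pos: [0.4801, 0.0692, 0.1]
tcp_rot: [[0.001, -0.121, -0.993], [-0.001, -0.993, 0.121], [-1.0, 0.0, -0.002]]
contact_force: [0.1, -0.8, -1.9]
grip_width: 0.0536
```

>>> {"op": "arm_command", "data": {
  "commands": [
    [0.1, 0, 0, 0, 0, 0, 0.4],
    [0.1, 0, 0, 0, 0, 0, 0.4]
  ]
}}

```text
time_s: 20.55
ee_pos: [0.4801, 0.0693, 0.099]
tcp_rot: [[0.002, -0.121, -0.993], [-0.001, -0.993, 0.121], [-1.0, 0.0, -0.002]]
contact_force: [0.6, 0.1, -1.7]
grip_width: 0.053
```

>>> {"op": "arm_command", "data": {
  "commands": [
    [0.1, 0, 0, 0, 0, 0, 0.4],
    [0.1, 0, 0, 0, 0, 0, 0.4]
  ]
}}

```text
time_s: 20.75
ee_pos: [0.4801, 0.0692, 0.0979]
tcp_rot: [[0.001, -0.121, -0.993], [-0.001, -0.993, 0.121], [-1.0, 0.0, -0.002]]
contact_force: [-0.5, -0.2, -1.6]
grip_width: 0.0531
```

>>> {"op": "arm_command", "data": {
  "commands": [
    [0.1, 0, 0, 0, 0, 0, 0.4],
    [0.1, 0, 0, 0, 0, 0, 0.4]
  ]
}}

```text
time_s: 20.95
ee_pos: [0.4801, 0.0693, 0.0969]
tcp_rot: [[0.002, -0.121, -0.993], [-0.0, -0.993, 0.121], [-1.0, 0.0, -0.002]]
contact_force: [-0.3, -0.2, -1.8]
grip_width: 0.0535
```

>>> {"op": "arm_command", "data": {
  "commands": [
    [0.1, 0, 0, 0, 0, 0, 0.4],
    [0.1, 0, 0, 0, 0, 0, 0.4]
  ]
}}

```text
time_s: 21.15
ee_pos: [0.4807, 0.0695, 0.0968]
tcp_rot: [[0.003, -0.121, -0.993], [0.0, -0.993, 0.121], [-1.0, -0.001, -0.003]]
contact_force: [-0.6, 1.0, 3.9]
grip_width: 0.0532
```

It touched down at 0.097 with about 5.7 N. I'll open slowly.

>>> {"op": "arm_command", "data": {
  "commands": [
    [0, 0, 0, 0, 0, 0, 0.62],
    [0, 0, 0, 0, 0, 0, 0.64],
    [0, 0, 0, 0, 0, 0, 0.66],
    [0, 0, 0, 0, 0, 0, 0.7],
    [0, 0, 0, 0, 0, 0, 0.8],
    [0, 0, 0, 0, 0, 0, 0.9],
    [0, 0, 0, 0, 0, 0, 1],
    [0, 0, 0, 0, 0, 0, 1]
  ]
}}

```text
time_s: 21.95
ee_pos: [0.4807, 0.0695, 0.0968]
tcp_rot: [[0.003, -0.121, -0.993], [0.0, -0.993, 0.121], [-1.0, -0.001, -0.003]]
contact_force: [-0.2, -0.7, 0.2]
grip_width: 0.0853
```

Run:
```python
from h import *
import cv2
s=sensors.state(); print(s['time_s'],s['ee_pos'],s['contact_force'],s['grip_width'])
im=imaging.grab_frame('wrist'); cv2.imwrite('pics/w14.png',im[...,::-1])
```

```text
21.95 [0.48066602 0.06954261 0.09678063] [-0.17922023 -0.66763188  0.22596368] 0.08533703611046005
```

View pics/w14.png

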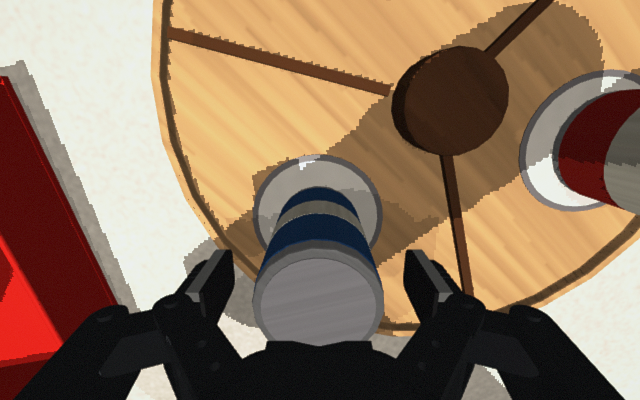

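The fingers are open, the can is standing, and the mark shows around its foot. I'll rise straight up, then back toward the tote side so the cameras have a clear view.

>>> {"op": "arm_command", "data": {
  "commands": [
    [-1.5, 0, 0, 0, 0, 0, 1],
    [-4, 0, 0, 0, 0, 0, 1],
    [-7, 0, 0, 0, 0, 0, 1],
    [-11, 0, 0, 0, 0, 0, 1],
    [-15, 0, 0, 0, 0, 0, 1],
    [-15, 0, 0, 0, 0, 0, 1]
  ]
}}

```text
time_s: 22.6
ee_pos: [0.4821, 0.0695, 0.2548]
tcp_rot: [[0.014, -0.121, -0.993], [0.003, -0.993, 0.121], [-1.0, -0.005, -0.014]]
contact_force: [-0.1, 0.1, -0.0]
grip_width: 0.0854
```

>>> {"op": "arm_command", "data": {
  "commands": [
    [0, -5, 0, 0, 0, 0, 1],
    [0, -10, 0, 0, 0, 0, 1],
    [0, -15, 0, 0, 0, 0, 1],
    [0, -20, 0, 0, 0, 0, 1],
    [0, -20, 0, 0, 0, 0, 1],
    [0, -20, 0, 0, 0, 0, 1]
  ]
}}

```text
time_s: 23.2
ee_pos: [0.5062, 0.2689, 0.2558]
tcp_rot: [[0.014, -0.119, -0.993], [0.002, -0.993, 0.119], [-1.0, -0.004, -0.014]]
contact_force: [0.5, -0.3, 0.4]
grip_width: 0.0854
```

Run:
```python
from h import *
import cv2
s=sensors.state(); print(s['time_s'],s['ee_pos'],s['contact_force'])
a=imaging.grab_frame('scene'); cv2.imwrite('pics/s15.png',cv2.resize(a[90:370,210:500][...,::-1],None,fx=2.1,fy=2.1))
t=imaging.grab_frame('top'); cv2.imwrite('pics/t15.png',cv2.resize(t[140:280,140:480][...,::-1],None,fx=2.3,fy=2.3))
C={n:cam(n) for n in('scene','top')}
for q in('fresh_can','dented_can','bay_tipped','bay_red','bay_green'):
  r=[imaging.pinpoint(q,n)[:2] for n in C]
  print(q,[[(np.round(x['pixel'],1).tolist(),round(x['p'],2)) for x in y] for y in r])
  if all(r): print('   ',tri([(C[n],y[0]['pixel']) for n,y in zip(C,r)]))
```

```text
23.2 [0.50615231 0.26891316 0.25583818] [ 0.50485913 -0.28942909  0.4091985 ]
fresh_can [[], [([284.5, 230.4], 0.82), ([188.9, 228.7], 0.71)]]
dented_can [[([419.5, 301.9], 0.59)], [([192.7, 229.6], 0.94), ([311.8, 209.5], 0.7)]]
    (array([0.47451232, 0.35926196, 0.00911169]), [array([-1.1, -0.2]), array([-0.7,  0.6])])
bay_tipped [[([353.8, 219.6], 0.87)], [([283.8, 227.5], 0.78)]]
    (array([0.48582856, 0.07869544, 0.04411984]), [array([2. , 0.4]), array([ 1.4, -1.4])])
bay_red [[([314.2, 178.0], 0.77)], [([350.6, 221.5], 0.77)]]
    (array([ 0.50370494, -0.11603305,  0.03827394]), [array([0.7, 0.2]), array([ 0.5, -0.6])])
bay_green [[([294.4, 230.9], 0.83), ([420.1, 295.5], 0.64)], [([311.8, 170.7], 0.84)]]
    (array([0.65277093, 0.00576052, 0.02652686]), [array([-2. , -0.5]), array([-1.3,  1.5])])
```

View pics/s15.png

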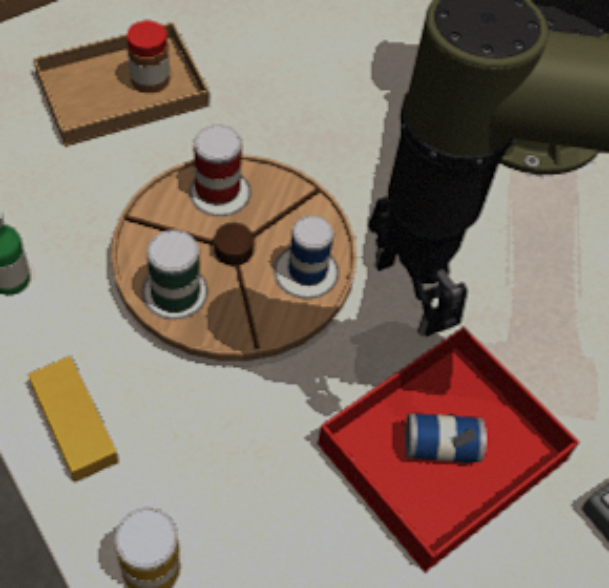

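View pics/t15.png

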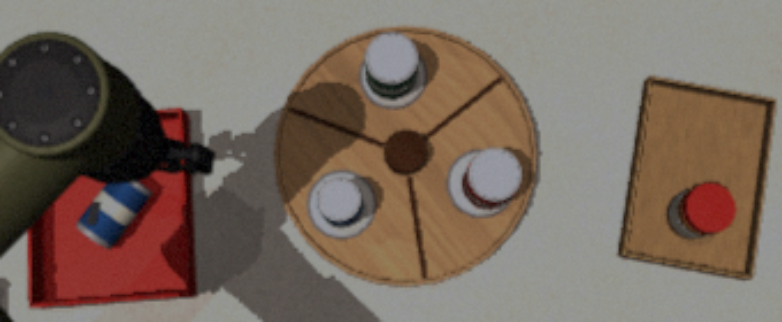

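Both views agree: the blue can stands on the mark, the dented can lies in the tote, and the red and green cans, jar and deck are where they were. Handing in.

```bash
python3 -c "
from h import *
print(sensors.state()['qvel'].round(3)); print(job.sign_off())"
```

```text
[ 0.003  0.002 -0.     0.001  0.001 -0.   ]
the job is handed in; nothing more can be done
None
```

The job is done and was handed in at about 24 s. The dented can lies on its side in the red tote, lowered until it touched the floor. The sound can stands upright on the mark of the bay I emptied, also lowered to contact before I opened the fingers.

**Last checks:** In the final scene and top pictures, the can's foot looks centred on the mark to within about 3 mm. I judged that by eye from the scene picture and did not measure it. The deck, the red and green cans and the jar look unmoved. The largest tool force in the readings after each move was about 7 N, and the fingers were clear of everything at the end.

**Disagreements:**
- **Sound can:** the detector did not find it in the last scene picture. In the top picture it found the can on the mark.
- **Bay mark:** the detector's last two-view position was about 10 mm from my fit of the mark's outline. I trusted the outline, because the wrist camera agreed with it to about 1 mm.

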